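# Switch off the open bench supply and point out the failed capacitor

## Task

The bench power supply standing here with its cover off is still switched on, and one of its four filter capacitors has failed. Press its red rocker switch fully to off by pushing down the end that stands up, and only then reach in over the open case and point out the failed capacitor, the one with the bulged brown top: fingers pointing straight down, tips just above the middle of it, touching nothing inside the case. Hold still there for at least two seconds and finish while still pointing at it; the multimeter, the screwdriver and the spare capacitor stay where they are.

Things in the scene. Friction and masses are not known exactly. Their poses are not given: they have to be found in the camera images.
- supply: bench power supply, fixed, 300 mm deep (x, front to rear) by 260 wide (y). Origin: centre of its underside on the bench. Front 90 mm (x -150 to -60) is a closed light-grey control deck, top 75 mm above the bench, with two black knobs 16 mm tall at y -85, a meter in the middle, a red rocker at y +85. Behind it the case is open: side lips 30 mm high, rear panel 62.
- rocker (a joint): red rocker switch hinged across the supply's y: 0 = on (end nearest the supply's front stands up), 0.42 rad = off (that end level, the other up). Stays where it is left; takes about 3.5 N straight down on the raised end, all the way. Each half 18 mm long (along supply x), 26 wide; hinge at supply x -105, y +85, z 78 mm, 1 mm above its black surround (48 x 34 mm).
- rocker_raised_end (a point): the point to press: on the top face of the half that stands up while on, 14 mm from the hinge, where it stands about 6 mm higher than the hinge; moves with the rocker. When off it is level, 3 mm above the deck.
- inside: all else inside the open case, fixed: green capacitor board (top 18 mm above the bench), orange toroidal transformer 108 mm across (top 64 mm above the bench) and finned aluminium heat sink (top 52 mm), both behind the capacitors. Same origin and axes as supply.
- bulged_cap: the failed filter capacitor: blue cylinder 35 mm in diameter, 55 mm tall plus a domed brown top of 4 mm. Stands upright on the board in one of the four places of the row, which runs along the supply's y at its x = -15 mm, 46 mm between centres. Origin at the centre of its underside, 18 mm above the bench. Fixed.
- bulged_cap_top (a point): the highest point of the failed capacitor's brown dome, on its axis, 77 mm above the bench; z up.
- good_cap_a: an intact filter capacitor in the same row: same 35 mm blue cylinder, 55 mm tall, flat bare-aluminium (silver) top. Origin at the centre of its underside. Fixed.
- good_cap_b: an intact filter capacitor in the same row: same 35 mm blue cylinder, 55 mm tall, flat bare-aluminium (silver) top. Origin at the centre of its underside. Fixed.
- good_cap_c: an intact filter capacitor in the same row: same 35 mm blue cylinder, 55 mm tall, flat bare-aluminium (silver) top. Origin at the centre of its underside. Fixed.
- spare_cap: a new spare capacitor like the intact ones (35 mm across, 55 mm tall, silver top, 80 g), standing loose on the bench beside the supply's right side. Origin at the centre of its underside. Leave alone.
- multimeter: yellow multimeter lying loose on its back, 175 x 85 x 40 mm, to the left of the supply. Origin at the centre of its underside. Leave alone.
- screwdriver: red-handled screwdriver, 190 mm long, lying loose to the right of the supply. Origin under its middle. Leave alone.

How it is judged:
On the way, in this order (a step that is already met when the one before it is completed fails the run):
1. the rocker is pressed to off (value of joint rocker above 0.3 rad), for 0.2 s.
2. the fingers point down at the bulged capacitor from just above, for two seconds (horizontal distance between the grasp point and bulged_cap_top below 0.015 m and z of the grasp point in the frame of bulged_cap_top between 0.005 and 0.055 m and angle between the grasp point's own z axis and vertical above 2.7 rad and contact force between each of the arm, the fingers and bulged_cap below 0.3 N and contact force between each of the arm, the fingers and good_cap_a below 0.3 N and contact force between each of the arm, the fingers and good_cap_b below 0.3 N and contact force between each of the arm, the fingers and good_cap_c below 0.3 N and contact force between each of the arm, the fingers and inside below 0.3 N and value of joint rocker above 0.3 rad), for 2 s.
At the end, for the whole second after the job is handed in: Rocker off (past 0.30 rad); tool point within 15 mm sideways of the bulged capacitor's axis and 5 to 55 mm above its top, tool within 25 degrees of straight down; nothing inside the case touched; multimeter, screwdriver and spare within 12 mm of where they stood (all of step 2 and distance of each of multimeter, screwdriver, spare_cap from where it was at the start of the episode below 0.012 m).
It fails at once if the hand reaches down over the open case while the supply is still on (tool point behind the control deck, within the case's sides and less than 120 mm above the bench) (value of joint rocker below 0.3 rad and x of the grasp point in the frame of supply between -0.04 and 0.15 m and y of the grasp point in the frame of supply between -0.13 and 0.13 m and height (world z) of the grasp point below 0.12 m).
It fails at once if the robot touches a capacitor or anything else inside the case (contact force between any of the arm, the fingers and bulged_cap above 0.5 N or contact force between any of the arm, the fingers and good_cap_a above 0.5 N or contact force between any of the arm, the fingers and good_cap_b above 0.5 N or contact force between any of the arm, the fingers and good_cap_c above 0.5 N or contact force between any of the arm, the fingers and inside above 0.5 N).
It fails at once if the multimeter, the screwdriver or the spare capacitor is lifted or moved more than 12 mm (distance of any of multimeter, screwdriver, spare_cap from where it was at the start of the episode above 0.012 m).
It also fails if it takes over 40 s, if anything falls off the work surface, if the arm or the gripper's body presses on something with over 40 N, if the wrist force passes 120 N, or if a joint passes its speed limit or range.

## Robot

A 6-joint arm with a two-finger parallel gripper is mounted at the origin on the work surface. World frame = base frame: x ahead of the robot, y to its left, z up, the work surface at z = 0. Lengths are in m, angles in rad, forces in N, time in s.
With the tool pointing down it reaches from about 0.25 to 0.775 m from the base axis. Payload 4 kg.
Tool frame: the origin (TCP) lies between the finger pads, 19 mm behind the fingertips; this is the grasp point; z points along the fingers, y is the line along which they close (so a half turn about z gives the same grasp; the last joint's range is limited). The gripper opens to 94 mm and grips with 3 to 60 N. Pads are 16 mm wide; open, the fingers measure 119 mm over their backs; the gripper's body (75 mm by 177 mm) begins 78 mm behind the grasp point.
Start: joints at [1.083, 0.087, 1.371, -0, 1.684, -0.103], TCP at [0.206, 0.51, 0.224] pointing down, gripper open.
Joint ranges: [-3.1, 3.1], [-0.76, 2.03], [0.27, 2.55], [-1.08, 4.22], [0.17, 2.65], [-2.57, 2.57]. Speed limits (rad/s): [2.79, 2.79, 3.14, 3.14, 3.14, 3.14].

## Interface

Orientations are given as [roll, pitch, yaw] about the fixed x, y, z axes, in that order (R = Rz(yaw) Ry(pitch) Rx(roll)).
In Python, from bench import robot gives the robot as it stands. The module is installed in compiled form; this text tells all that it offers.
- The arm moves only by the tool arm_command, never from a script. Its argument "targets" is a list of rows, each a list of 4 numbers: the shift along the world's x, y, z as a fraction of full scale, then the turn about the world's z as a fraction of full scale. A call has 1 to 8 rows; each row is the pose to reach, as a shift and turn from the pose commanded when the call began; what a row does not reach only later rows make up. Full scale, the value 1, is 0.5 m for a shift and 120 degrees for a turn. A row lasts 1/12 s, in which the tool goes at most 41.7 mm and 7.16 degrees, less where a joint would pass 70% of its speed; a pose out of reach is approached as far as the arm can. A call with a number of a shift or a turn outside -1 to 1 is refused whole. A call with a gripper value outside its range is refused whole. "claw" is the closure, from 0 (fully open) to 1 (shut), set as the call begins (left out, the last holds). The fingers move at their own pace and stop on an object; the grip force is fixed at half the most. Time passes only in rows, so rows that repeat a pose let the fingers close. It gives the time, the measured TCP pose, the force, the opening and the grip force at its end, in the units of the state.
- robot.get_obs(): the state, without advancing time (a new reading comes with each control period).
- robot.snapshot(name): name is "scene" or "top" or "wrist"; returns the picture (420x560x3 uint8, red, green, blue); there is no depth.
- robot.camera_info(name): a dict with "vfov" (degrees; the focal length in pixels is half the picture's height over the tangent of half this angle, whatever the lens; pixels are square), "cx", "cy" (the principal point, pixels), "extrinsics" (4x4, takes a point from camera to world coordinates); the wrist camera has in their place "T_tool_cam" (4x4, takes a point from camera to tool coordinates, whose origin is the TCP and whose axes are the flange's). Camera axes: x right, y up, looking along -z (the intrinsics and any distortion apply to the point x, -y, -z); pixel columns grow to the right and rows downward; lengths in m; the calibration is good to about 2 mm. A picture is of the moment at which its call begins: read the wrist's pose just before it. camera_info takes no time and is no camera call.
- robot.close_job(): hands the job in; it is judged then, once.
The state is a dict: "time": time; "joint_positions": joint angles; "qvel": joint speeds; "joint_torque": joint torques, N m; "tool_pos": TCP position; "ee_rot": TCP orientation; "wrist_force": force on the tool from outside, world axes, zero at the start; "wrist_torque": the same for the moment, N m; "width": finger opening in m; "finger_force": force on a finger pad.
Only numpy, scipy, OpenCV 4.12 (cv2) and the standard library are available. Lean on these libraries where they do the work, as an engineer would, in place of code of your own. Each camera call takes 0.05 s, during which the arm holds its last target. There are 200 camera calls.

## Working session

There is one attempt and no reset: what is moved stays moved. The work goes in short steps, Python scripts to look and compute and a tool call to move; the robot and the scene stay as the last step left them, time stands still between calls to the robot, and variables do not carry over. Pictures are saved under pics/ and viewed, at most 10 in all, crops included, and the job is handed in when it is done.

Besides the shell and the picture viewer there is one more tool, called after "Request:" by a JSON object that holds its "name" and its "arguments". arm_command: Moves the arm, as the interface text tells. Shift numbers are shares of 0.5 m and turn numbers shares of 120 degrees, none past 1 either way. Its arguments: {"type":"object","properties":{"targets":{"type":"array"},"claw":{"type":"number"}},"required":["targets"]}

```bash
mkdir -p pics; python3 - <<'E'
from bench import robot
import cv2
print(robot.get_obs())
for n in ("top","scene"):
    i=robot.camera_info(n); print(n,i)
    cv2.imwrite(f"pics/{n}0.png",robot.snapshot(n)[:,:,::-1])
print(robot.camera_info("wrist"))
E
```

```text
{'time': 0.0, 'joint_positions': array([ 1.08292106e+00,  8.79400289e-02,  1.37225591e+00, -6.33293626e-06,
        1.68359700e+00, -1.03063646e-01]), 'qvel': array([-0.00138847, -0.00049157, -0.00053924,  0.00120205,  0.0001375 ,
        0.00081452]), 'joint_torque': array([-1.79577869e-04, -3.40177310e+01, -3.02425039e+01,  7.19224149e-02,
        3.29249678e-02, -1.76802346e-04]), 'tool_pos': array([0.20620775, 0.50932804, 0.22311149]), 'ee_rot': array([-3.13940340e+00, -2.20106439e-04,  2.75678009e+00]), 'wrist_force': array([-0.21059992, -0.12205907,  0.17464981]), 'wrist_torque': array([0.01528366, 0.00528132, 0.00590181]), 'finger_force': 0.0, 'width': 0.0939010771385211}
top {'vfov': 45.50605126002582, 'cx': 277.99157563082605, 'cy': 214.24531866420082, 'extrinsics': array([[-2.71132198e-02,  9.95768081e-01, -8.78111701e-02,
         4.81075842e-01],
       [-9.99632200e-01, -2.70595350e-02,  1.80189296e-03,
         3.27677800e-02],
       [-5.81861939e-04,  8.78277283e-02,  9.96135509e-01,
         1.23053132e+00],
       [ 0.00000000e+00,  0.00000000e+00,  0.00000000e+00,
         1.00000000e+00]])}
scene {'vfov': 50.675194282620325, 'cx': 284.60842275635997, 'cy': 214.1231697979196, 'extrinsics': array([[ 0.71034988, -0.53851724,  0.45321323,  0.96445859],
       [ 0.70380736,  0.53647688, -0.46566915, -0.38954581],
       [ 0.00763244,  0.64976283,  0.76009868,  0.75827157],
       [ 0.        ,  0.        ,  0.        ,  1.        ]])}
{'vfov': 71.18037679188103, 'cx': 280.3365878672127, 'cy': 212.45338253876642, 'T_tool_cam': array([[ 1.11272917e-03,  9.64494217e-01,  2.64101623e-01,
         7.65928451e-02],
       [ 9.99999268e-01, -1.19860907e-03,  1.64039756e-04,
        -2.15890493e-04],
       [ 4.74769997e-04,  2.64101247e-01, -9.64494845e-01,
        -1.59371034e-01],
       [ 0.00000000e+00,  0.00000000e+00,  0.00000000e+00,
         1.00000000e+00]])}
```

View pics/top0.png

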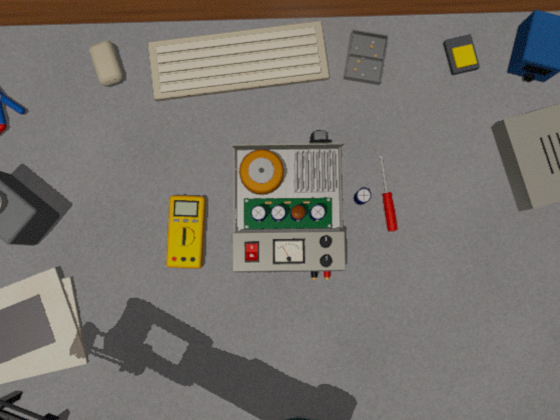

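View pics/scene0.png

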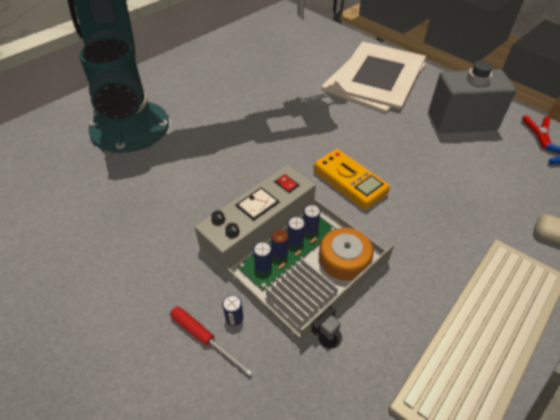

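The top view shows the supply in the middle with its front towards the robot. The rocker is at about (251,251), and the caps are at (259,213), (278,213), (298,213: brown) and (318,213). The multimeter is at (186,231), the spare at (363,195) and the screwdriver at (388,200). The scene view shows the brown cap at about (280,237) and the rocker at (287,183).

```bash
cat > h.py <<'E'
import numpy as np, cv2
from scipy.spatial.transform import Rotation as R
def cam(robot,name,obs=None):
    i=robot.camera_info(name)
    if name=="wrist":
        T=np.eye(4);T[:3,:3]=R.from_euler("xyz",obs["ee_rot"]).as_matrix();T[:3,3]=obs["tool_pos"];T=T@i["T_tool_cam"]
    else: T=i["extrinsics"]
    return 210/np.tan(np.radians(i["vfov"])/2),i["cx"],i["cy"],T
def ray(c,p):
    f,cx,cy,T=c; d=T[:3,:3]@np.array([(p[0]-cx)/f,-(p[1]-cy)/f,-1]); return T[:3,3],d/np.linalg.norm(d)
def plane(c,p,z):
    o,d=ray(c,p); return o+d*(z-o[2])/d[2]
def tri(rs):
    A=[np.eye(3)-np.outer(d,d) for o,d in rs]; return np.linalg.solve(sum(A),sum(a@o for a,(o,d) in zip(A,rs)))
def proj(c,P):
    f,cx,cy,T=c; q=T[:3,:3].T@(np.asarray(P)-T[:3,3]); return cx-f*q[0]/q[2], cy+f*q[1]/q[2]
def blobs(img,lo,hi,roi,amin=10):
    x0,y0,x1,y1=roi; h=cv2.cvtColor(img,cv2.COLOR_RGB2HSV)[y0:y1,x0:x1]
    n,l,s,c=cv2.connectedComponentsWithStats(cv2.inRange(h,lo,hi))
    return [(c[k]+[x0,y0],s[k,4],s[k,:4]+[x0,y0,0,0]) for k in range(1,n) if s[k,4]>=amin]
E
python3 - <<'E'
from h import *; from bench import robot
im={n:cv2.imread(f"pics/{n}0.png")[:,:,::-1].copy() for n in("top","scene")}
c={n:cam(robot,n) for n in im}
red=((0,150,60),(6,255,255)); brown=((0,90,30),(14,255,150)); silver=((0,0,150),(180,60,255))
B={}
for n,rr,br in(("top",(240,238,264,265),(285,200,310,225)),("scene",(270,168,304,196),(268,226,292,248))):
    B[n]=[blobs(im[n],*red,rr,20),blobs(im[n],*brown,br,20)]
    print(n,B[n])
for b in blobs(im["top"],*silver,(248,200,332,226),15): print("silver",b, plane(c["top"],b[0],.073))
for k,z in((0,.081),(1,.075)):
    big=[max(B[n][k],key=lambda b:b[1])[0] for n in("top","scene")]
    print([plane(c[n],p,z) for n,p in zip(im,big)], tri([ray(c[n],p) for n,p in zip(im,big)]))
E
```

```text
top [[(array([251.48333333, 251.55555556]), np.int32(180), array([246, 243,  12,  18]))], [(array([297.69784173, 211.57553957]), np.int32(139), array([291, 205,  14,  14]))]]
scene [[(array([286.49704142, 182.6035503 ]), np.int32(169), array([277, 175,  20,  16]))], [(array([279.23809524, 234.9702381 ]), np.int32(168), array([272, 229,  16,  13]))]]
silver (array([257.94117647, 212.42016807]), np.int32(119), array([252, 207,  13,  12])) [0.58863075 0.07708859 0.073     ]
silver (array([277.82758621, 212.19827586]), np.int32(116), array([272, 206,  13,  13])) [0.58789367 0.03092516 0.073     ]
silver (array([317.42727273, 211.57272727]), np.int32(110), array([312, 206,  12,  12])) [ 0.58685395 -0.06101874  0.073     ]
[array([0.49832894, 0.09368708, 0.081     ]), array([0.50105209, 0.09125332, 0.081     ])] [0.49841713 0.093922   0.07719209]
[array([ 0.58790689, -0.01514788,  0.075     ]), array([ 0.58727819, -0.01631605,  0.075     ])] [ 0.58750465 -0.01563664  0.07464601]
```

The two views agree. The caps are 46 mm apart, the dome triangulates to z of about 75 mm, and the rocker lies where the row predicts it. The supply is at about (0.603, 0.008) with yaw about -0.013, so the raised end is at about (0.486, 0.094). I'll move to hover in front of it, fingers closed and square to the supply.

Request:
{"name": "arm_command", "arguments": {"targets": [[0.02,-0.03,0,0.02],[0.06,-0.09,0,0.05],[0.1,-0.15,0,0.08],[0.14,-0.21,0,0.11],[0.18,-0.27,0,0.14],[0.22,-0.33,0,0.17],[0.26,-0.385,0,0.18],[0.29,-0.43,0,0.18]], "claw": 1}}

```text
time: 0.77
tool_pos: [0.3523, 0.2926, 0.2238]
ee_rot: [-3.141, -0.0, 3.133]
wrist_force: [0.4, 0.5, 0.0]
width: 0.0443
finger_force: 0.0
```

Request:
{"name": "arm_command", "arguments": {"targets": [[0.03,-0.05,0,0],[0.07,-0.11,0,0],[0.11,-0.17,-0.01,0],[0.15,-0.23,-0.03,0],[0.19,-0.29,-0.05,0],[0.23,-0.35,-0.07,0],[0.25,-0.385,-0.09,0],[0.25,-0.4,-0.1,0]]}}

```text
time: 1.43
tool_pos: [0.477, 0.092, 0.1721]
ee_rot: [-3.141, -0.003, 3.13]
wrist_force: [-0.5, -0.3, -0.1]
width: 0.0005
finger_force: 0.0
```

```bash
python3 - <<'E'
from h import *; from bench import robot
o=robot.get_obs(); im=robot.snapshot("wrist"); cv2.imwrite("pics/w1.png",im[:,:,::-1])
print(o["time"],o["tool_pos"],o["ee_rot"],o["width"])
c=cam(robot,"wrist",o)
for n,P in(("raised",(.4857,.0943,.084)),("hinge",(.4985,.0943,.078)),("bulge",(.5876,-.0155,.077)),("tip",(*o["tool_pos"][:2],o["tool_pos"][2]-.019))): print(n,proj(c,P))
E
```

```text
1.4333 [0.4770059  0.0920208  0.17207218] [-3.14051078e+00 -2.95381557e-03  3.12990735e+00] 0.0005224543908383308
raised (np.float64(283.4169275010185), np.float64(231.85496747670035))
hinge (np.float64(283.47236375065347), np.float64(242.91003940980264))
bulge (np.float64(174.96995448770468), np.float64(326.682121563994))
tip (np.float64(280.69851237739584), np.float64(253.54843230240786))
```

View pics/w1.png

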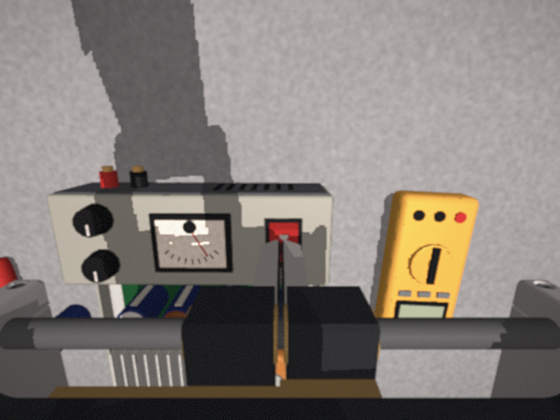

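The wrist view shows the rocker at about (284,232), where the raised end was predicted at (283,232). Pressing down now.

Request:
{"name": "arm_command", "arguments": {"targets": [[0.016,0.004,-0.03,0],[0.016,0.004,-0.07,0],[0.016,0.004,-0.1,0],[0.016,0.004,-0.115,0],[0.016,0.004,-0.13,0],[0.016,0.004,-0.14,0],[0.016,0.004,-0.149,0],[0.016,0.004,-0.149,0]]}}

```text
time: 2.15
tool_pos: [0.4841, 0.0973, 0.1]
ee_rot: [3.141, -0.0, 3.134]
wrist_force: [-0.5, -0.1, 0.7]
width: 0.0001
finger_force: 0.2
```

Request:
{"name": "arm_command", "arguments": {"targets": [[0,0,0,0],[0,0,0,0]]}}

```text
time: 2.32
tool_pos: [0.4851, 0.0968, 0.1004]
ee_rot: [3.142, 0.002, 3.134]
wrist_force: [0.4, -0.1, -0.4]
width: 0.0004
finger_force: 0.0
```

Request:
{"name": "arm_command", "arguments": {"targets": [[0,-0.004,-0.003,0],[0,-0.004,-0.006,0],[0,-0.004,-0.006,0]]}}

```text
time: 2.57
tool_pos: [0.4852, 0.095, 0.0974]
ee_rot: [3.141, 0.002, 3.134]
wrist_force: [0.7, 0.9, 2.0]
width: 0.0009
finger_force: 1.3
```

Request:
{"name": "arm_command", "arguments": {"targets": [[0,0,-0.002,0],[0,0,-0.004,0],[0,0,-0.004,0]]}}

```text
time: 2.82
tool_pos: [0.4852, 0.0951, 0.0969]
ee_rot: [3.141, 0.002, 3.134]
wrist_force: [-2.4, 1.6, 10.4]
width: 0.0005
finger_force: 4.8
```

A force of 10 N with the tips at 78 mm means the rocker has reached its stop. I'll lift clear and check.

Request:
{"name": "arm_command", "arguments": {"targets": [[0,0,0.02,0],[0,0,0.07,0],[0,0,0.14,0],[-0.03,0,0.18,0],[-0.08,0,0.2,0],[-0.12,0,0.2,0],[-0.12,0,0.2,0]]}}

```text
time: 3.4
tool_pos: [0.4225, 0.0946, 0.196]
ee_rot: [-3.141, 0.001, 3.134]
wrist_force: [0.2, -0.8, -1.6]
width: 0.0002
finger_force: 0.0
```

```bash
python3 - <<'E'
from h import *; from bench import robot
a=cv2.imread("pics/scene0.png")[150:270,200:340]; im=robot.snapshot("scene"); b=im[150:270,200:340,::-1]
o=robot.get_obs(); w=robot.snapshot("wrist")
x,y=map(int,proj(cam(robot,"wrist",o),(.4985,.0943,.078))); print(o["tool_pos"],x,y)
w=np.pad(w,((60,60),(70,70),(0,0)))[y:y+120,x:x+140,::-1]
cv2.imwrite("pics/cmp.png",cv2.resize(np.hstack([a,b,w]),(798,228),interpolation=cv2.INTER_CUBIC))
E
```

```text
[0.42379488 0.09451881 0.19532231] 280 282
```

View pics/cmp.png

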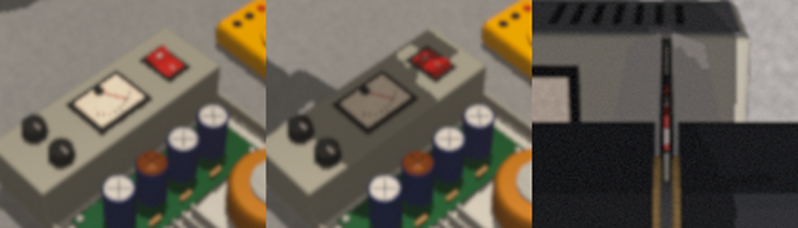

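The rocker's rear half now stands up (its face is darker and reaches nearer the camera). I'll move over the failed cap, staying high, and use the wrist view to confirm both the rocker and the cap position.

Request:
{"name": "arm_command", "arguments": {"targets": [[0.03,-0.02,0.04,0],[0.09,-0.06,0.08,0],[0.15,-0.1,0.09,0],[0.21,-0.14,0.09,0],[0.27,-0.18,0.09,0],[0.31,-0.21,0.09,0],[0.328,-0.22,0.09,0],[0.328,-0.22,0.09,0]]}}

```text
time: 4.17
tool_pos: [0.59, -0.0168, 0.2372]
ee_rot: [3.141, -0.003, 3.131]
wrist_force: [-0.6, 0.7, -0.1]
width: 0.0006
finger_force: 0.0
```

```bash
python3 - <<'E'
from h import *; from bench import robot
o=robot.get_obs(); im=robot.snapshot("wrist"); cv2.imwrite("pics/w2.png",im[:,:,::-1])
c=cam(robot,"wrist",o); print(o["tool_pos"],o["ee_rot"])
for n,P in(("raised",(.4857,.0943,.078)),("hinge",(.4985,.0943,.078)),("rear",(.515,.0943,.085)),("bulge",(.5876,-.0155,.077))): print(n,proj(c,P))
E
```

```text
[ 0.58999162 -0.01681521  0.23719792] [ 3.14146717 -0.00349998  3.13134436]
raised (np.float64(388.3417594426487), np.float64(103.72035037096494))
hinge (np.float64(387.2682993576866), np.float64(116.86332188124052))
rear (np.float64(388.2843382402133), np.float64(133.38751459761704))
bulge (np.float64(281.77928926992206), np.float64(201.57830642817683))
```

View pics/w2.png

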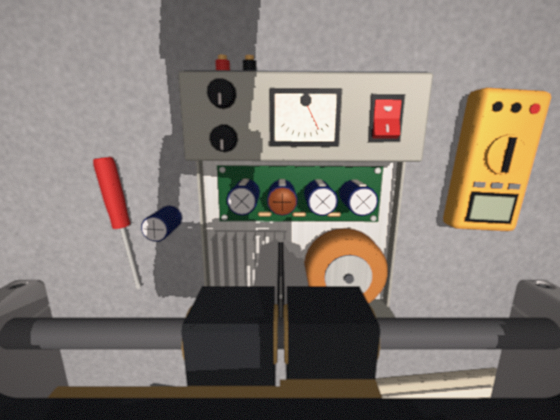

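The wrist view shows the brown dome at (282,200), predicted at (282,202), in the second place in the row from the right side. The rocker at (387,117) has its front half level and its rear half raised, so it is off. Descending and holding.

Request:
{"name": "arm_command", "arguments": {"targets": [[-0.004,0.002,-0.04,0],[-0.004,0.002,-0.09,0],[-0.004,0.002,-0.14,0],[-0.004,0.002,-0.19,0],[-0.004,0.002,-0.22,0],[-0.004,0.002,-0.24,0],[-0.004,0.002,-0.25,0],[-0.004,0.002,-0.25,0]]}}

```text
time: 4.88
tool_pos: [0.5856, -0.0134, 0.1142]
ee_rot: [3.141, -0.001, 3.135]
wrist_force: [0.3, 0.7, -0.1]
width: 0.0007
finger_force: 0.0
```

Request:
{"name": "arm_command", "arguments": {"targets": [[0,0,0,0],[0,0,0,0],[0,0,0,0],[0,0,0,0],[0,0,0,0],[0,0,0,0],[0,0,0,0],[0,0,0,0]]}}

```text
time: 5.55
tool_pos: [0.5865, -0.0143, 0.1148]
ee_rot: [3.142, -0.0, 3.134]
wrist_force: [0.4, 0.7, -0.2]
width: 0.0002
finger_force: 0.0
```

Request:
{"name": "arm_command", "arguments": {"targets": [[0,0,0,0],[0,0,0,0],[0,0,0,0],[0,0,0,0],[0,0,0,0],[0,0,0,0],[0,0,0,0],[0,0,0,0]]}}

```text
time: 6.22
tool_pos: [0.5865, -0.0142, 0.1148]
ee_rot: [3.142, 0.0, 3.134]
wrist_force: [-1.1, 0.6, -1.1]
width: 0.0005
finger_force: 0.0
```

Request:
{"name": "arm_command", "arguments": {"targets": [[0,0,0,0],[0,0,0,0],[0,0,0,0],[0,0,0,0],[0,0,0,0],[0,0,0,0],[0,0,0,0],[0,0,0,0]]}}

```text
time: 6.88
tool_pos: [0.5865, -0.0142, 0.1148]
ee_rot: [3.142, -0.0, 3.134]
wrist_force: [-0.1, -1.2, -0.3]
width: 0.0002
finger_force: 0.0
```

Request:
{"name": "arm_command", "arguments": {"targets": [[0,0,0,0],[0,0,0,0],[0,0,0,0],[0,0,0,0],[0,0,0,0],[0,0,0,0],[0,0,0,0],[0,0,0,0]]}}

```text
time: 7.55
tool_pos: [0.5865, -0.0142, 0.1148]
ee_rot: [3.142, 0.0, 3.134]
wrist_force: [1.5, 0.6, 0.8]
width: 0.0004
finger_force: 0.0
```

```bash
python3 - <<'E'
from h import *; from bench import robot
im=robot.snapshot("scene"); cv2.imwrite("pics/end.png",cv2.resize(im[130:290,180:400,::-1],(770,560),interpolation=cv2.INTER_CUBIC))
E
```

```text
(no output)
```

View pics/end.png

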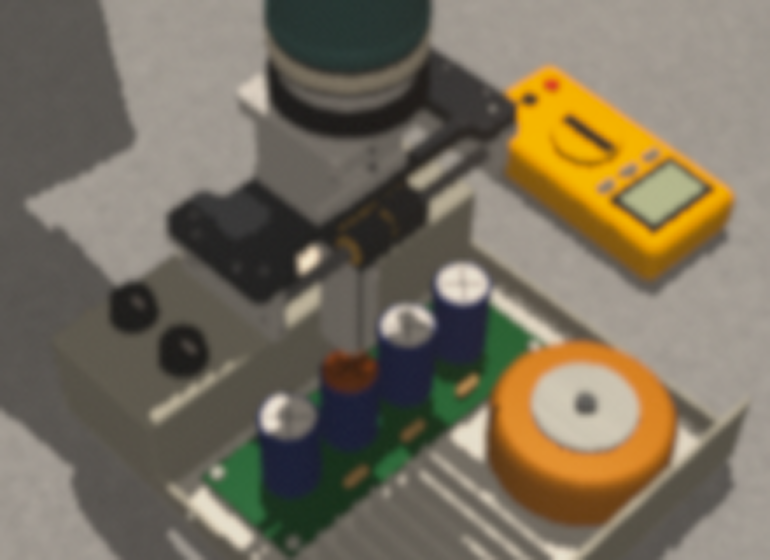

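The closed fingertips hover directly above the brown dome (crop about (350,355)), with no contact force. The arm has been still for 2.7 s, so I'm handing in.

```bash
python3 -c "
from bench import robot
print(robot.close_job())"
```

```text
the job is handed in; nothing more can be done
None
```

I pressed the rocker to off and handed the job in with the closed fingers held still, pointing straight down about 19 mm above the bulged capacitor and touching nothing; the hand-in call gave no pass or fail result.

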